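Load the photometer's cell carrier and hold the first filter in the beam

TASK

The photometer has just been zeroed and now needs its filter check. Take the two metal filter frames (the ones with a round stub on top) from the rack and stand them, stub up and right down, in the second and third slots of the cell carrier, counted from its pull knob, one in each. Then draw the carrier out by its knob until it clicks into the second notch, so that the second slot is in the light beam, and finish still gripping the knob there while I shut the lid and take the reading; leave the lidded cells, the flask and the jar as they are.

Things in the scene. Friction and masses are not known exactly. Their poses are not given: they have to be found in the camera images.
- filter_a: Metal filter frame: aluminium bar 12.5 mm square, 50 mm tall, round steel stub (9 mm diameter, 8 mm high) on top, 58 mm overall; small dark round windows near the foot; foot edges chamfered 2 mm; about 24 g. Origin at the centre of its underside, z up along it, x and y square to its sides. Starts upright in one of the rack's four holes.
- filter_b: Second filter frame, identical to filter_a; the two are interchangeable.
- cell_a: Lidded glass cell, bystander in the rack: 12.5 mm square, 45 mm tall, with a flat white lid 4 mm thick (49 mm overall, no stub). Origin at the centre of its underside. Leave it in its hole.
- cell_b: Second lidded glass cell, identical to cell_a. Leave it in its hole.
- rack: Grey rack fixed to the bench: block 118 x 36 x 34 mm, one row of four square holes 15 mm wide, 26 mm deep, along its x axis at x = -39, -13, 13, 39 mm, y = 0. Origin at the centre of its underside. Both filter frames and both lidded cells stand in it in any order, squared to it; a frame's bar sticks 24 mm out of it, plus the stub.
- photometer: White bench photometer, 340 x 440 mm (x, y), fixed; origin at the centre of its underside, front facing its own -x. Its sample well is open, x -158 to 40 mm, y -191 to -79 mm; the case around it is 105 mm high. The folded-back lid stands beyond x = 45 mm, up to 200 mm high. A raised housing 160 mm high covers y -28 to 218 mm. The carrier slides along x in mid-well (y = -135 mm).
- carrier (a joint): How far the cell carrier is drawn out to the photometer's front (its -x), m: 0 pushed in, 0.090 fully out; starts 0 to 0.016. A spring ball drops into a V notch at 0.010 (slot 1 in the beam), 0.034 (slot 2), 0.058 (slot 3), 0.082 (slot 4). It pulls in from about 3 mm either side and centres the carrier if free; leaving a notch takes about 7 N, sliding between notches about 1 N.
- pull_knob: Black round knob, 20 mm diameter, 24 mm long, on the end of the carrier's 8 mm pull rod, which comes out through the photometer's front wall 76 mm above the bench. Origin at its centre; its x axis is its own axis and the sliding direction: drawing out moves it along its -x. With the carrier pushed in, its centre is 45 mm clear of the front wall.
- slot1 (a point): Centre of the mouth of the carrier's slot nearest the knob, in the carrier's top face, 104 mm above the bench; a lidded blank cell is clipped in it for good and stands 23 mm above it. The carrier is an aluminium block 99 x 30 mm with a row of four square slots 15 mm wide, 26 mm deep, 24 mm apart. Axes as the photometer's: x along the row away from the knob.
- slot2 (a point): Centre of the mouth of the second slot, 24 mm beyond slot1; empty at the start, squared to the photometer. A frame standing right down in it has its underside 26 mm below this point.
- slot3 (a point): Centre of the mouth of the third slot, 24 mm beyond slot2, as slot2; empty at the start.
- slot4 (a point): Centre of the mouth of the fourth slot, 24 mm beyond slot3; stays empty.
- beam (a point): Where the light beam crosses the middle of the carrier's lane, 90 mm above the bench; the beam runs along the photometer's y axis, between two lens ports and in line with two black marks on the deck. Slot N is centred on it when the carrier is in notch N.
- flask: Conical glass flask, bystander, 68 mm diameter, 112 mm tall, origin at the centre of its underside. Leave it.
- jar: Jar with a white cap, bystander, 60 mm diameter, 75 mm tall, origin at the centre of its underside. Leave it.

How it is judged:
By the outcome, as a careful person would: the job done as asked, in the order asked, and still so for the second after the job is handed in, while the arm keeps its last pose, push and grip.
It also fails if it takes over 72 s, if anything falls off the work surface, if the arm or the gripper's body presses on something with over 40 N, if the wrist force passes 120 N, or if a joint passes its speed limit or range.

ROBOT

A 7-joint arm with a two-finger parallel gripper is mounted at the origin on the work surface. World frame = base frame: x ahead of the robot, y to its left, z up, the work surface at z = 0. Lengths are in m, angles in rad, forces in N, time in s.
With the tool pointing down it reaches from about 0.4 to 0.875 m from the base axis. Payload 19.3 kg.
Tool frame: the origin (TCP) lies at the very end of the fingers, on their centre line; the grasp point (between the pads) lies 19 mm behind it; z points along the fingers, x is the direction in which the jaws open and shut, and the axes are right-handed (so a half turn about z gives the same grasp; the last joint's range is limited). The gripper opens to 85 mm and grips with 20 to 120 N. Pads are 22 mm wide; open, the fingers measure 114 mm over their backs; the gripper's body (76 mm by 85 mm) begins 54 mm behind the grasp point. The pads swing forward as they close: fully open they stand 13 mm farther back than shut.
Start: joints at [-1.321, 0.521, -0.036, 1.599, 0.021, 1.021, -0.113], TCP at [0.197, 0.593, 0.231] pointing down, gripper open.
Joint ranges: [-2.91, 2.91], [-0.3, 2.13], [-1.5, 1.42], [0.17, 2.43], [-1.26, 4.41], [0.16, 1.93], [-2.52, 2.52]. Speed limits (rad/s): [1.89, 1.89, 2.39, 2.39, 3.01, 3.01, 3.01].

INTERFACE

Orientations are given as a rotation vector (axis times angle).
In Python, from bench import * gives the robot as it stands. Calls block until the motion is done:
- move_pose(position, orientation): joint-space move of the TCP to a pose.
- servo_line(position, rotation=None, vel=0.15, threshold=None): straight line of the TCP; rotation=None keeps the orientation; vel is the mean speed in m/s. With threshold (N) it stops when the force on the tool has changed by that much, and returns True; else False.
- set_joints(angles): joint-space move.
- open_gripper() and close_gripper(newtons=None): open the fingers fully, or close them until they stop; newtons is the grip in N (None keeps the last).
- pause(seconds).
- ik(position, orientation): joint angles nearest the present ones, or None.
- read_state(): the state.
- capture(name): name is "scene" or "top" or "wrist"; returns a dict with "image" (400x640x3 uint8, red, green, blue), "intrinsics" (3x3 intrinsics, pixels), "R" (3x3) and "t" (3): a world point X has camera coordinates R X + t. Camera axes: x right, y down, z forward; pixel columns grow to the right and rows downward; lengths in m; the calibration is good to about 2 mm. A picture is of the moment at which its call begins. There is no depth.
A pose or a line that the arm cannot do raises Unreachable and nothing moves.
- finish_job(): hands the job in, once; it reports no verdict.
Trained networks look in a picture, given as the dict that the camera call returned (one of the last four; its "shot" number tells which), for a name from the list of things; names that differ only in an ending like _2 or _b are one class to them, and where a whole thing is asked for, a point or a joint stands for the part that bears it (a point fixed in the world has none). Each returns a list of dicts, best first, with "score" (0 to 1); they miss things now and then, are a little off and sometimes report something else, mostly with a low value. They report only what shows in the picture. A call takes as long as a camera call.
- spot_in(picture, label): "rect" ([left, top, right, bottom] in pixels, round what is visible of it).
The state is a dict: "time_s": time; "qpos": joint angles; "dq": joint speeds; "joint_efforts": joint torques, N m; "ee_pos": TCP position; "orientation": TCP orientation; "force": force on the tool from outside, world axes, zero at the start; "ft_torque": the same for the moment, N m; "grip_width": finger opening in m.
Only numpy, scipy, OpenCV 4.12 (cv2) and the standard library are available. Lean on these libraries where they do the work, as an engineer would, in place of code of your own. Each camera call takes 0.05 s, during which the arm holds its last target.

## Working session

There is one attempt and no reset: what is moved stays moved. The work goes in short steps, each a Python script; the robot and the scene stay as the last script left them, time stands still between calls to the robot, and variables do not carry over. Pictures are saved under pics/ and viewed, and the job is handed in when it is done.

```bash
ls; mkdir -p pics; python3 - <<'E'
from bench import *
import cv2
s=read_state();print(s)
for n in("scene","top","wrist"):
    p=capture(n);cv2.imwrite(f"pics/a_{n}.png",p["image"][:,:,::-1]);print(n,p["intrinsics"].tolist(),p["R"].round(4).tolist(),p["t"].round(4).tolist())
    for l in("filter_a","cell_a","rack","photometer","pull_knob","carrier","flask","jar"):
        try: print(l,[(d["rect"],round(d["score"],2)) for d in spot_in(p,l)][:4])
        except Exception as e: print(l,e)
print(read_state()["time_s"])
E
```

```text
pics
{'time_s': 0.0, 'qpos': array([-1.32122167,  0.52203684, -0.03633054,  1.5999853 ,  0.02121898,
        1.02111961, -0.11279795]), 'dq': array([ 0.00099749,  0.00055003, -0.00189116,  0.00149743,  0.00077444,
       -0.00080791, -0.00086011]), 'joint_efforts': array([ 5.74578426e-04, -9.27108836e+01,  1.97993517e+00, -3.69928551e+01,
        1.77953881e-02,  8.22471105e-03,  2.51480671e-06]), 'ee_pos': array([0.19640319, 0.59298444, 0.23071962]), 'orientation': array([ 2.54615752e+00,  1.83899985e+00, -1.38585747e-03]), 'force': array([-0.05250064,  0.27725299,  0.97729985]), 'ft_torque': array([ 0.00577624,  0.02583537, -0.05984614]), 'grip_width': 0.0851987240976515}
scene [[504.73044015848797, 0.0, 313.5746578990671], [0.0, 504.73044015848797, 204.73237050610177], [0.0, 0.0, 1.0]] [[0.3152, 0.9489, -0.0176], [0.683, -0.2397, -0.69], [-0.6589, 0.2054, -0.7236]] [-0.2632, -0.2849, 1.3835]
filter_a [([423.0, 173.3, 432.8, 191.4], 0.64), ([409.2, 162.5, 415.5, 178.1], 0.59)]
cell_a [([429.1, 182.0, 437.4, 198.6], 0.49)]
rack [([400.3, 166.4, 446.4, 215.6], 0.92), ([52.9, 169.3, 3
[... 643 characters left out ...]
7), ([214.6, 208.4, 222.8, 214.5], 0.49)]
rack [([213.6, 208.7, 236.9, 257.1], 0.89)]
photometer [([307.8, 53.4, 521.4, 246.5], 0.71)]
pull_knob [([309.3, 214.1, 316.7, 223.8], 0.47)]
carrier [([305.9, 192.4, 410.0, 219.5], 0.69)]
flask [([230.4, 126.1, 257.9, 159.6], 0.81)]
jar [([200.6, 277.3, 231.9, 299.1], 0.88)]
wrist [[292.687232315415, 0.0, 316.3927371762249], [0.0, 292.687232315415, 198.78474104334106], [0.0, 0.0, 1.0]] [[0.3136, 0.9495, 0.0004], [0.8981, -0.2967, 0.3247], [0.3084, -0.1015, -0.9458]] [-0.6251, -0.0432, 0.3795]
filter_a []
cell_a [([233.1, 351.1, 245.8, 371.4], 0.2)]
rack []
photometer []
pull_knob []
carrier []
flask []
jar [([216.2, 300.8, 239.3, 338.0], 0.65)]
1.35
```

View pics/a_scene.png

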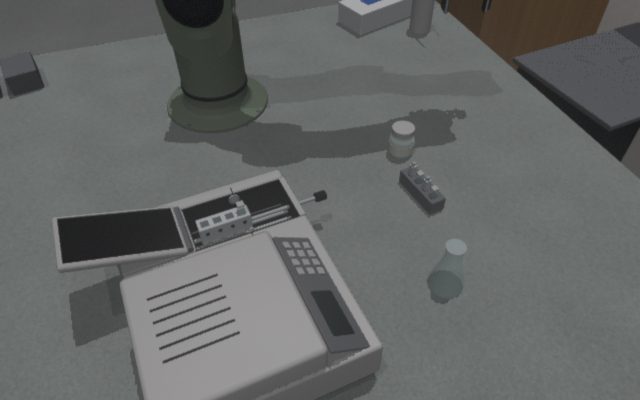

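View pics/a_top.png

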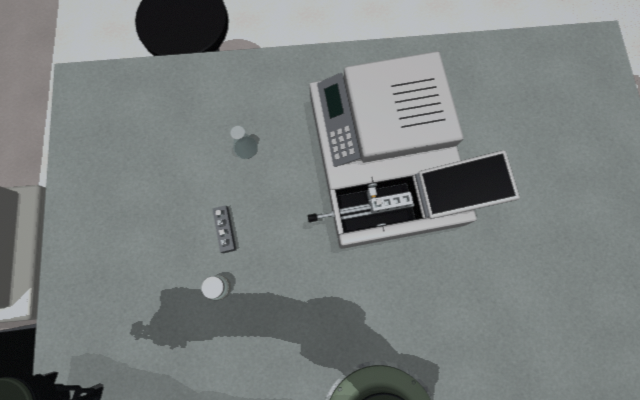

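View pics/a_wrist.png

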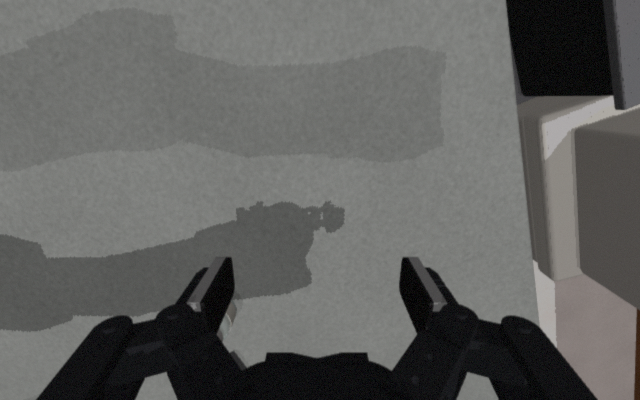

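Scene and top views show the photometer with its open well, the knob at scene (319,196) / top (313,218). The rack is at scene (422,188) / top (224,229). Next I'll triangulate rough positions.

```bash
cat > h.py <<'E'
from bench import *
import numpy as np, cv2
from scipy.spatial.transform import Rotation as Ro
def tri(obs):
    """obs: list of (pic,(u,v)) -> point, residual px"""
    A=[];b=[]
    for p,(u,v) in obs:
        P=p["intrinsics"]@np.c_[p["R"],p["t"]]
        for r,c in((0,u),(1,v)):
            w=P[r]-c*P[2];n=np.linalg.norm(P[2,:3]);A.append(w[:3]);b.append(-w[3])
    X=np.linalg.lstsq(np.array(A),np.array(b),rcond=None)[0]
    return X
def proj(p,X):
    X=np.atleast_2d(X);c=X@np.asarray(p["R"]).T+p["t"];q=c@np.asarray(p["intrinsics"]).T
    return q[:,:2]/q[:,2:]
def onz(p,uv,z):
    R=np.asarray(p["R"]);C=-R.T@p["t"]
    d=R.T@np.linalg.inv(p["intrinsics"])@np.array([uv[0],uv[1],1.]);return C+d*(z-C[2])/d[2]
def save(p,n,rect=None,s=1):
    im=p["image"][:,:,::-1]
    if rect: im=im[rect[1]:rect[3],rect[0]:rect[2]]
    im=cv2.resize(im,None,fx=s,fy=s,interpolation=cv2.INTER_CUBIC);cv2.imwrite(f"pics/{n}.png",im)
def down(yaw):
    """tool z down, tool x at world angle yaw"""
    c,s=np.cos(yaw),np.sin(yaw)
    return Ro.from_matrix(np.array([[c,s,0],[s,-c,0],[0,0,-1]])).as_rotvec()
E
python3 - <<'E'
from h import *
s=capture("scene");t=capture("top");w=capture("wrist")
for n,a,b in[("knob",(319.5,196.4),(313,218)),("rack top-ish",(422,188),(224,231)),("flask",(456,248),(237,133)),("jar",(403,128),(213,287))]:
    X=tri([(s,a),(t,b)]);print(n,X.round(3),proj(s,X).round(1),proj(t,X).round(1))
R=w["R"];print("wcam",-R.T@w["t"], "in tool:")
st=read_state();Rt=Ro.from_rotvec(st["orientation"]).as_matrix()
print(Rt.round(3)); print(Rt.T@(-R.T@w["t"]-st["ee_pos"]), (R@Rt).round(3))
save(s,"b_car",(180,150,340,260),5);save(t,"b_car_t",(300,160,440,260),5);save(s,"b_rack",(390,150,460,220),8);save(t,"b_rack_t",(200,195,250,265),8)
E
```

```text
knob [0.507 0.122 0.07 ] [[319.2 196.4]] [[312.7 217.9]]
rack top-ish [0.503 0.362 0.012] [[421.4 188.1]] [[223.2 230.7]]
flask [0.737 0.297 0.104] [[456. 248.]] [[237. 133.]]
jar [0.358 0.379 0.069] [[402.8 128. ]] [[212.7 286.9]]
wcam [0.11784097 0.61928634 0.37321966] in tool:
[[ 0.314  0.949  0.   ]
 [ 0.949 -0.314 -0.   ]
 [-0.     0.    -1.   ]]
[-5.97776560e-05 -8.28548266e-02 -1.41937328e-01] [[ 1.    -0.001 -0.   ]
 [ 0.001  0.946 -0.325]
 [ 0.001  0.325  0.946]]
```

```bash
python3 -c "
import cv2,numpy as np
a=cv2.imread('pics/b_rack.png');b=cv2.imread('pics/b_rack_t.png');print(a.shape,b.shape)
o=np.zeros((560,970,3),np.uint8);o[:,:560]=a;o[:,565:965]=b;cv2.imwrite('pics/b_rk2.png',cv2.resize(o,(800,462)))"
```

```text
(560, 560, 3) (560, 400, 3)
```

View pics/b_rk2.png

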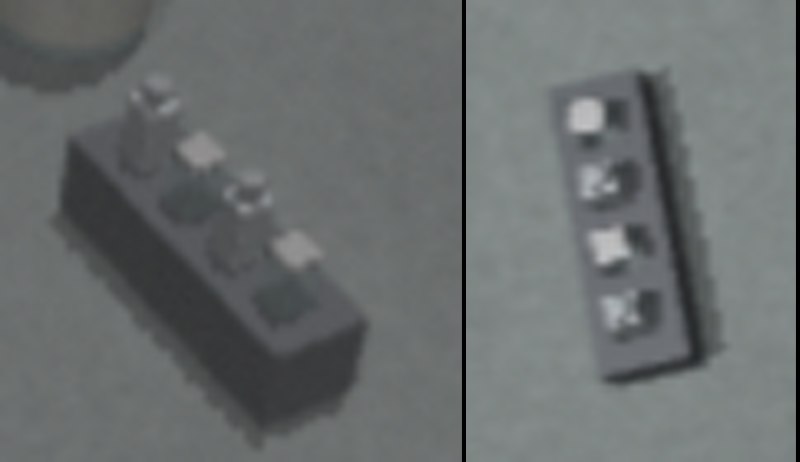

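View pics/b_car.png

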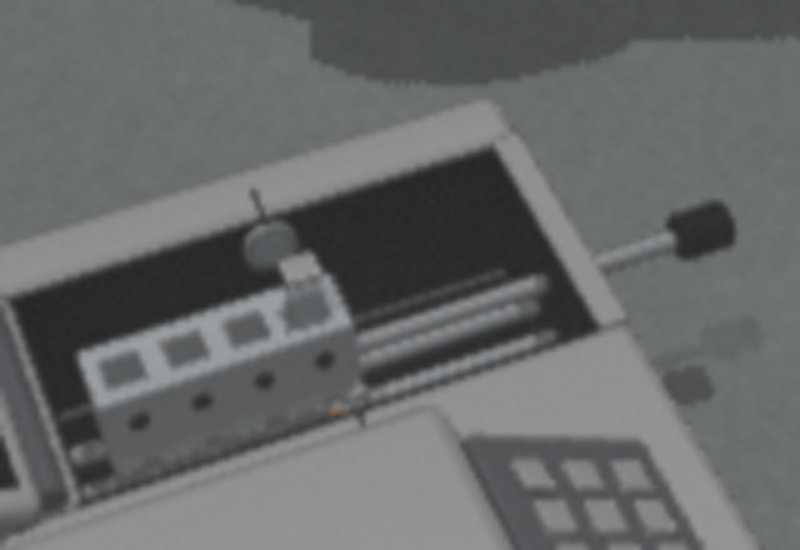

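View pics/b_car_t.png

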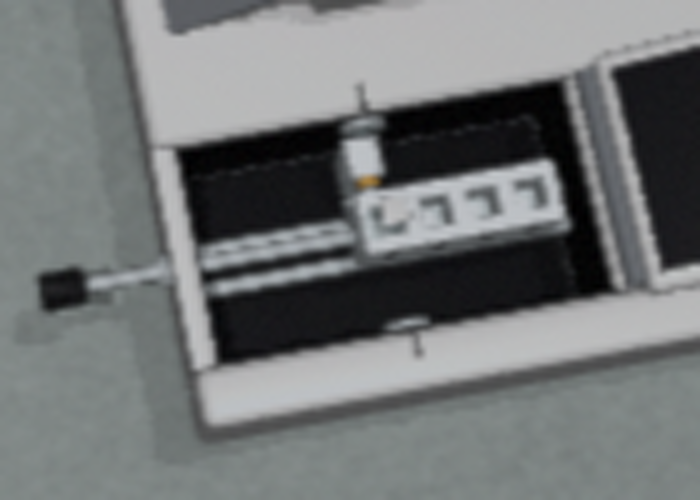

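The scene crop shows four filled holes in order from the jar end: filter, cell, filter, cell. The top crop agrees, with stubs at the 2nd and 4th from the top. Carrier slot 1 has the lidded cell and lies close to the beam line. Now I'll hover over the rack with the wrist camera.

```bash
python3 - <<'E'
from h import *
t=capture("top");s=capture("scene")
far=onz(t,(218.0,212.4),.049);near=onz(t,(224.6,242.),.055);d=far-near;row=np.arctan2(d[1],d[0])
print(far,near,np.degrees(row),np.linalg.norm(d[:2]))
# photometer axis: rod knob->front in top z=.076, carrier
a=onz(t,(312.6,217.9),.076);b=onz(t,(300+540/5,160+195/5),.104);print(a,b,np.degrees(np.arctan2(*(b-a)[1::-1])))
# slots in scene at z .104
S=[onz(s,(180+x/5,150+y/5),.104) for x,y in((124,371),(186,350),(247,328))]
print(np.array(S).round(4))
T=[onz(t,(300+x/5,160+y/5),.104) for x,y in((437,210),(485,202),(533,193))]
print(np.array(T).round(4))
mid=(near+far)/2
yaw=row+np.pi/2
st=read_state()
for y in(yaw,yaw-np.pi):
    for z in(.16,.09):
        q=ik([mid[0],mid[1],z],down(y));print(y,q)
for y in(0.1,0.1+np.pi,.1-np.pi):
    for z in (.25,.125):print(y,ik([.49,.0,z],down(y)))
    print(y,ik([.505,.12,.057],down(y)))
E
```

```text
[0.54584492 0.36531132 0.049     ] [0.46694813 0.34933946 0.055     ] 11.444294778557188 0.08049722548472214
[0.50579466 0.12258933 0.076     ] [ 0.52777697 -0.11528547  0.104     ] -84.72022060057846
[[ 0.5361 -0.1106  0.104 ]
 [ 0.5334 -0.0868  0.104 ]
 [ 0.5299 -0.063   0.104 ]]
[[ 0.5246 -0.0639  0.104 ]
 [ 0.5266 -0.0879  0.104 ]
 [ 0.5291 -0.112   0.104 ]]
1.7705369512495148 [-0.64383039  0.59307955 -0.09765241  1.67688645  0.07105147  0.87508115
  1.00006597]
1.7705369512495148 [-0.63836733  0.68562386 -0.10626861  1.71856918  0.09947578  0.74263886
  0.97639786]
-1.3710557023402783 [-1.0910519   0.67360134  0.58860563  1.7020709  -0.45554268  0.9062891
 -1.68782963]
-1.3710557023402783 [-1.05577104  0.76290681  0.53366681  1.74225669 -0.52227101  0.78194637
 -1.63546337]
0.1 [-0.55297697  0.32035775  0.5473043   1.94527373 -0.2058039   0.93048099
  0.19548932]
0.1 [-0.42492337  0.50488261  0.40384255  2.05990348 -0.32525438  0.63703935
  0.29770574]
0.1 [-0.56274704  0.64921446  0.29519504  2.01622319 -0.35834274  0.5253162
  0.08823378]
3.241592653589793 [-0.9604603   0.5867883   1.23852844  1.95978501 -0.64066192  1.06680232
 -2.47848837]
3.241592653589793 [-0.88612632  0.89659906  1.22284928  2.07874216 -1.05551534  1.00466355
 -2.125005  ]
3.241592653589793 [-0.06741576  0.64280705 -0.37887437  1.99015035  0.41422378  0.58342311
  2.51401659]
-3.041592653589793 [-0.9604603   0.5867883   1.23852844  1.95978501 -0.64066192  1.06680232
 -2.47848837]
-3.041592653589793 [-0.88612632  0.89659906  1.22284928  2.07874216 -1.05551534  1.00466355
 -2.125005  ]
-3.041592653589793 [-0.06741576  0.64280705 -0.37887437  1.99015035  0.41422378  0.58342311
  2.51401659]
```

```bash
python3 - <<'E'
from h import *
yaw=np.radians(101.5)
move_pose([.506,.357,.17],down(yaw));pause(.2)
p=capture("wrist");save(p,"c_w1");st=read_state();print(st["time_s"],st["ee_pos"],st["force"])
np.savez("c1.npz",**{k:p[k] for k in("intrinsics","R","t","image")})
for l in("filter_a","cell_a","rack"):print(l,[(np.round(d["rect"],1),round(d["score"],2)) for d in spot_in(p,l)][:4])
E
```

```text
3.3167 [0.50556477 0.35768561 0.17007723] [ 0.7373485  -0.10914591  0.01554688]
filter_a [(array([311.2, 137.3, 324.7, 161.5]), 0.81), (array([310.6, 195.6, 323.9, 218. ]), 0.53), (array([  5.2, 138.6,  54.5, 164. ]), 0.42)]
cell_a [(array([309.4, 164.5, 324.1, 189.1]), 0.8), (array([  0.8, 136. ,  54.7, 163.8]), 0.51), (array([307.2, 216.8, 324.1, 239.1]), 0.49)]
rack [(array([297.7, 123.4, 341.7, 244.8]), 0.77)]
```

View pics/c_w1.png

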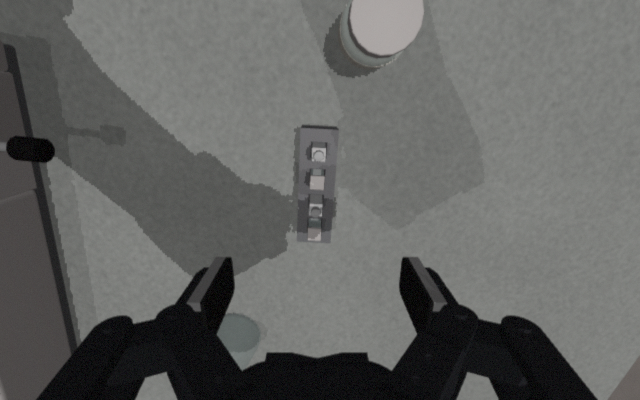

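Wrist view: rack upright at (318,184); the filters with round stubs are at (318,153) and (316,209), with cells between and beyond. The flask and jar are clear. Next I'll go in closer from two places.

```bash
python3 - <<'E'
from h import *
z=np.load("c1.npz");p={k:z[k] for k in z}
save(p,"c_w1z",(280,110,360,260),4)
f1=onz(p,(318.3,153),.055);f2=onz(p,(316.2,209),.055);print(f1,f2,np.degrees(np.arctan2(*(f2-f1)[1::-1])),np.linalg.norm(f2-f1))
yaw=np.radians(101.5)
m=(f1+f2)/2
u=np.array([np.cos(yaw-np.pi/2),np.sin(yaw-np.pi/2)])
P=[]
for i,(dx,h) in enumerate(((-.035,.115),(.02,.115))):
    c=m[:2]+u*dx
    servo_line([c[0],c[1],h],down(yaw),vel=.2);pause(.15)
    p=capture("wrist");save(p,f"d_w{i}",(240,60,400,330),3 if 0 else 2);np.savez(f"d{i}.npz",**{k:p[k] for k in("intrinsics","R","t","image")})
    save(p,f"d_w{i}",(250,50,400,240),3)
    print([(np.round(d["rect"],1),round(d["score"],2)) for d in spot_in(p,"filter_a")][:3])
    st=read_state();print(st["time_s"],st["ee_pos"])
E
```

```text
[0.46860408 0.3516719  0.055     ] [0.52071687 0.36048212 0.055     ] 9.595725649609248 0.052852271611048156
[(array([307.3, 262.7, 324.2, 295.9]), 0.97), (array([308. , 206. , 325.7, 236.3]), 0.92), (array([  0. , 217.3,  45.9, 399.2]), 0.28)]
4.225 [0.46126421 0.34931133 0.1157236 ]
[(array([307.2, 206.2, 321.9, 235.1]), 0.71), (array([308.4, 137. , 326.8, 165. ]), 0.7)]
4.9 [0.51380764 0.36021522 0.115218  ]
```

View pics/d_w0.png

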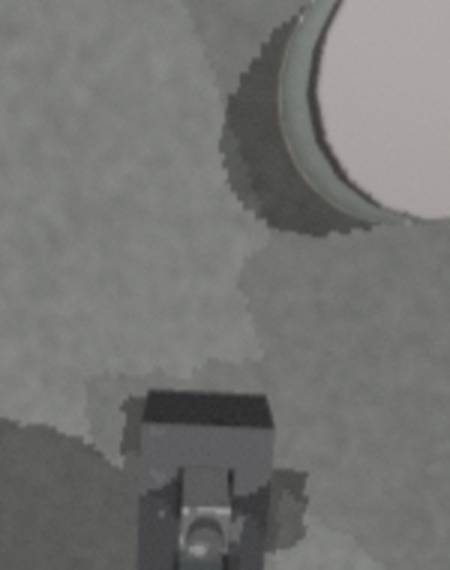

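View pics/d_w1.png

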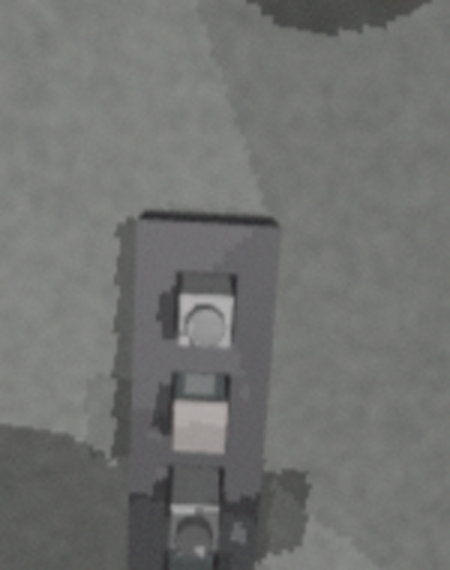

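d_w1: stub tops are at image (319,158.3) for the near filter and (315,228.3) for the far one. d_w0 has the near stub at (318.7,229.3). I'll triangulate these.

```bash
python3 - <<'E'
from h import *
L=lambda i:{k:v for k,v in np.load(f"d{i}.npz").items()}
a,b=L(0),L(1)
save(a,"d_w0b",(270,190,370,320),4);save(b,"d_w1b",(270,110,370,260),4)
X=tri([(a,(318.7,229.3)),(b,(319,158.3))]);print(X,proj(a,X),proj(b,X))
f1=onz(b,(319,158.3),.058);f2=onz(b,(315,228.3),.058);print(f1,f2,np.degrees(np.arctan2(*(f2-f1)[1::-1])),np.linalg.norm(f2-f1))
# rack top left/right edges in b at z=.034
for uv in((136,221),(280,226),(129,440),(265,440)):print(onz(b,(250+uv[0]/3,50+uv[1]/3),.034))
E
```

```text
[0.4696342  0.3524685  0.06152242] [[318.68076085 229.2999638 ]] [[319.02100503 158.3000675 ]]
[0.47030537 0.35262741 0.058     ] [0.52243213 0.36041549 0.058     ] 8.497516777899904 0.052705340340334264
[0.45302727 0.33136912 0.034     ]
[0.44706904 0.36646974 0.034     ]
[0.50952181 0.3396638  0.034     ]
[0.50222392 0.37536404 0.034     ]
```

View pics/d_w0b.png

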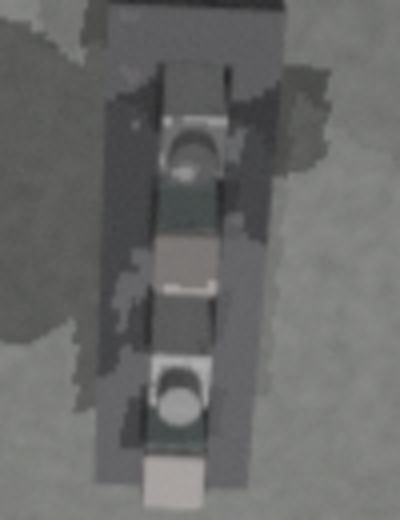

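View pics/d_w1b.png

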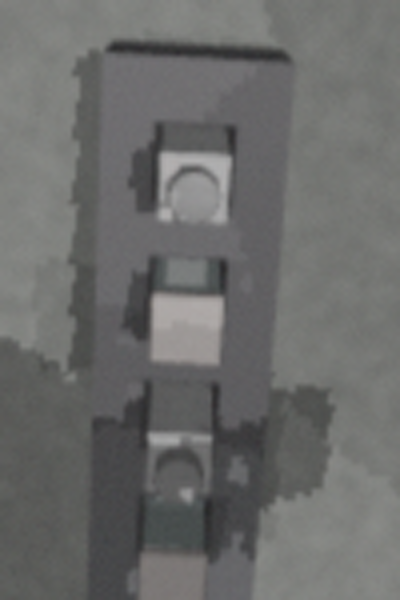

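```bash
python3 - <<'E'
from h import *
L=lambda i:{k:v for k,v in np.load(f"d{i}.npz").items()}
a,b=L(0),L(1)
X1=tri([(a,(318.2,230)),(b,(318.5,158.75))]);X2=tri([(a,(315,291.3)),(b,(314.8,230))])
for X in(X1,X2):print(X,proj(a,X),proj(b,X))
print(np.degrees(np.arctan2(*(X2-X1)[1::-1])),np.linalg.norm(X2-X1))
f1=onz(b,(318.5,158.75),.058);f2=onz(b,(314.8,230.),.058);print(f1,f2,np.degrees(np.arctan2(*(f2-f1)[1::-1])),np.linalg.norm(f2-f1))
f1=onz(a,(318.2,230),.058);f2=onz(a,(315,291.3),.058);print(f1,f2,np.degrees(np.arctan2(*(f2-f1)[1::-1])),np.linalg.norm(f2-f1))
# fit rack yaw by edges in a (z=.034)
for e in(((107,20),(97,470)),((282,60),(249,480))):
    A,B=[onz(a,(270+x/4,190+y/4),.034) for x,y in e];print("edge",np.degrees(np.arctan2(*(B-A)[1::-1])),A,B)
for e in(((106,60),(91,500)),((291,70),(258,500))):
    A,B=[onz(b,(270+x/4,110+y/4),.034) for x,y in e];print("edge",np.degrees(np.arctan2(*(B-A)[1::-1])),A,B)
E
```

```text
[0.46982263 0.35213981 0.06247362] [[318.20179271 230.00000337]] [[318.49804201 158.7499937 ]]
[0.52027763 0.35990089 0.06571461] [[314.94722525 291.30022895]] [[314.85735536 229.99982937]]
8.744801386079107 0.051151200292663006
[0.47067965 0.35235442 0.058     ] [0.52382394 0.36054592 0.058     ] 8.762442736356565 0.05377188496433292
[0.47187464 0.35259538 0.058     ] [0.52589281 0.36105563 0.058     ] 8.90127451293532 0.0546766741049489
edge 9.04285968586961 [0.45597661 0.33187312 0.034     ] [0.56471591 0.34917913 0.034     ]
edge 8.82684870946353 [0.45733623 0.36835442 0.034     ] [0.56049072 0.38437308 0.034     ]
edge 8.304399090681725 [0.45379949 0.33238737 0.034     ] [0.5430693  0.34541743 0.034     ]
edge 8.7435376210372 [0.44868322 0.36640529 0.034     ] [0.53603799 0.37984039 0.034     ]
```

Row yaw is about 8.8°, pitch 51–54 mm against an expected 52, and height ~60±4 mm against 58. That's good enough, so I'll grasp the near filter.

```bash
python3 - <<'E'
from h import *
yaw=np.radians(98.8);o=down(yaw);f=(.4709,.3524)
servo_line([*f,.085],o,vel=.2)
print(read_state()["ee_pos"])
hit=servo_line([*f,.037],o,vel=.08,threshold=8);print("hit",hit,read_state()["ee_pos"],read_state()["force"])
if not hit:
    close_gripper(40);st=read_state();print(st["grip_width"],st["force"])
    servo_line([*f,.16],o,vel=.2);pause(.1)
    st=read_state();print(st["grip_width"],st["force"],st["time_s"],st["ee_pos"])
    p=capture("wrist");save(p,"e_w");np.savez("e.npz",**{k:p[k] for k in("intrinsics","R","t","image")})
E
```

```text
[0.47051303 0.35256746 0.08509698]
hit False [0.47100067 0.35249322 0.03707193] [ 0.48387318 -0.4733809   0.27862555]
0.011405687515323207 [ 0.41446688 -1.02526873  4.80772523]
0.011434721636952054 [0.21098098 0.34659009 0.11558021] 7.5917 [0.47032119 0.35195508 0.15852886]
```

View pics/e_w.png

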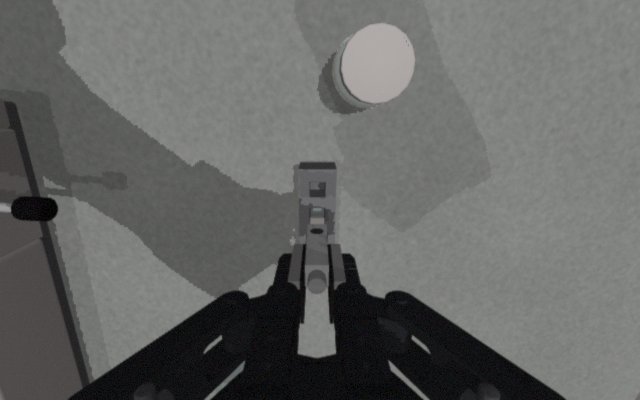

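The near filter is held: stub at about (316,281), foot window at (316,230), and the first rack hole is empty. I'll zoom in to measure its in-hand offset.

```bash
python3 - <<'E'
from h import *
z=np.load("e.npz");p={k:z[k] for k in z}
save(p,"e_wz",(276,160,356,310),4)
# predicted projections of frame points for tool-y offsets
R=p["R"];tc=np.array([.47032119,.35195508,.15852886])
from bench import *
st=read_state();Rt=Ro.from_rotvec(st["orientation"]).as_matrix();tc=st["ee_pos"]
def P(x,y,z): return proj(p,tc+Rt@np.array([x,y,z]))[0].round(1)
for dy in(0,-.002,-.004):
    print(dy,"stubtop",P(0,dy,-.029),"bar top face near edge",P(0,dy-.00625,-.021),"bar top far", P(0,dy+.00625,-.021),"foot near",P(0,dy-.00625,.029),"pad tip",P(0,0,0),P(0,-.011,0))
E
```

```text
0 stubtop [317.5 290.5] bar top face near edge [317.4 269. ] bar top far [317.4 291.2] foot near [317.1 225.7] pad tip [317.2 257.8] [317.3 239.8]
-0.002 stubtop [317.5 286.8] bar top face near edge [317.4 265.3] bar top far [317.4 287.7] foot near [317.1 222.8] pad tip [317.2 257.8] [317.3 239.8]
-0.004 stubtop [317.5 283.1] bar top face near edge [317.4 261.6] bar top far [317.4 284.2] foot near [317.1 219.9] pad tip [317.2 257.8] [317.3 239.8]
```

View pics/e_wz.png

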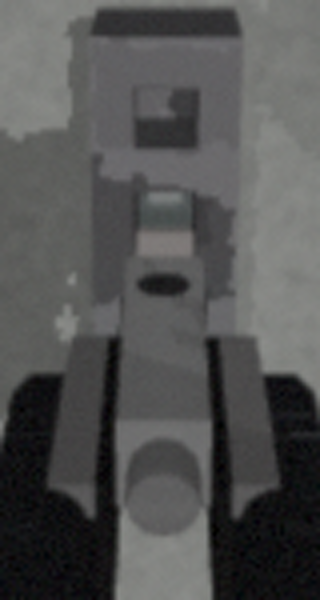

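In hand: stub u≈317 (centred), with an apparent offset of about -2 mm along tool y. Now I'll carry it over the carrier and look.

```bash
python3 - <<'E'
from h import *
yaw=np.radians(5.3);o=down(yaw)
servo_line([.475,.34,.25],vel=.3)
move_pose([.527,-.070,.25],o);pause(.2)
for i,z in enumerate((.25,.20)):
    if i: servo_line([.527,-.086,z],o,vel=.15);pause(.2)
    p=capture("wrist");save(p,f"f_w{i}");np.savez(f"f{i}.npz",**{k:p[k] for k in("intrinsics","R","t","image")},ee=read_state()["ee_pos"],ori=read_state()["orientation"])
    print(read_state()["ee_pos"],read_state()["time_s"])
E
```

```text
[ 0.5271237  -0.06944386  0.24995432] 9.8667
[ 0.52738173 -0.08574007  0.20071709] 10.6167
```

View pics/f_w0.png

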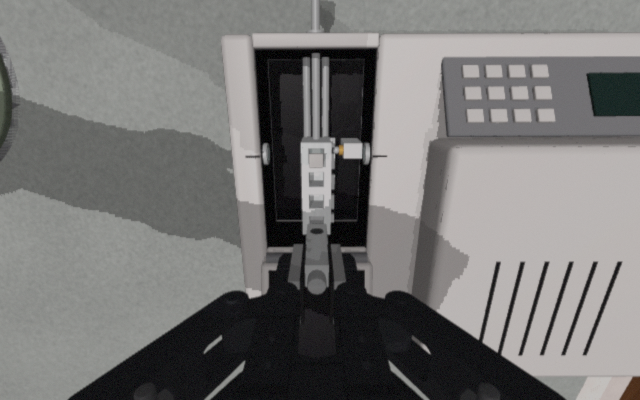

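View pics/f_w1.png

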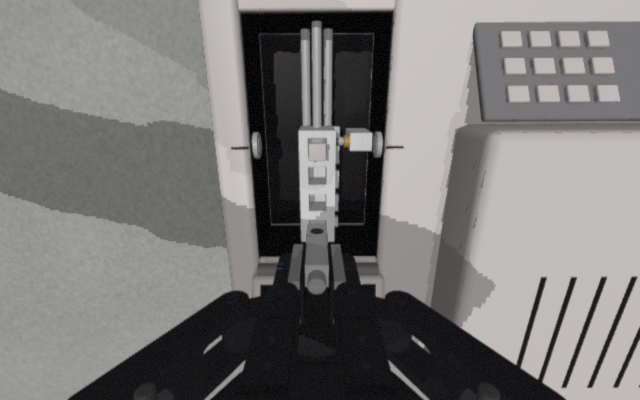

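The view shows the carrier well squared in the image: slot 1 lid at (317,150), slot 2 at (317,172), slot 3 at (317,198), slot 4 partly hidden. The beam marks are at (238,148) and (397,147). Zooming in.

```bash
python3 - <<'E'
from h import *
for i,r in((0,(277,120,357,250)),(1,(277,110,357,260))):
    z=np.load(f"f{i}.npz");p={k:z[k] for k in z};save(p,f"f_z{i}",r,4)
import cv2
a=cv2.imread("pics/f_z0.png");b=cv2.imread("pics/f_z1.png");o=np.zeros((600,650,3),np.uint8);o[:520,:320]=a;o[:,330:]=b;cv2.imwrite("pics/f_zz.png",o)
E
```

```text
(no output)
```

View pics/f_zz.png

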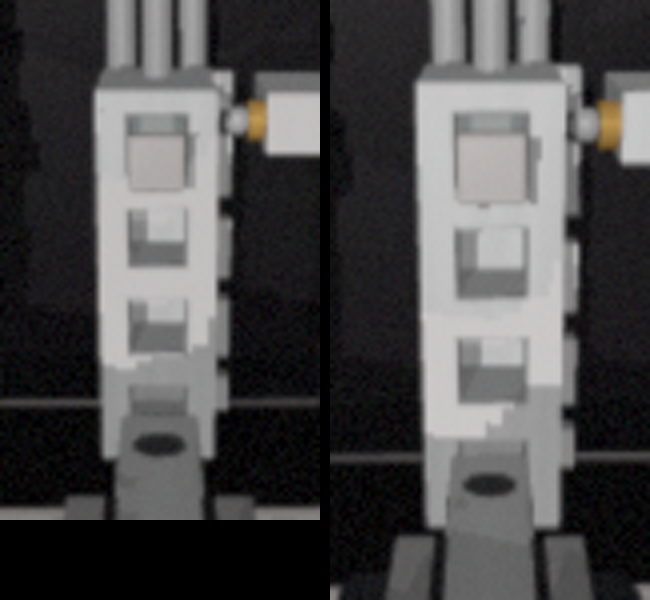

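```bash
python3 - <<'E'
from h import *
L=lambda i:{k:v for k,v in np.load(f"f{i}.npz").items()}
a,b=L(0),L(1)
A=lambda x,y:(277+x/4,120+y/4);B=lambda x,y:(277+x/4,110+y/4)
s2=tri([(a,A(158,238)),(b,B(162.5,264))]);s3=tri([(a,A(158,326.5)),(b,B(163,370))]);print(s2,s3)
for p,F,l in((a,A,((158,238),(158,326.5))),(b,B,((162.5,264),(163,370)))):
    q=[onz(p,F(*x),.104) for x in l];print(np.array(q).round(4),np.degrees(np.arctan2(*(q[1]-q[0])[1::-1])),np.linalg.norm(q[1]-q[0]))
# carrier edges angle
for e in(((86,82),(95,527)),((233,85),(230,527))):
    q=[onz(b,B(*x),.104) for x in e];print(q,np.degrees(np.arctan2(*(q[1]-q[0])[1::-1])))
# beam marks at z=.105
m=[onz(b,x,.105) for x in((238,148),(397,147))];print("marks",m,np.degrees(np.arctan2(*(m[1]-m[0])[1::-1])))
s1=[onz(b,B(162,160),.127),onz(a,A(157,163),.127)];print("s1",s1)
# held foot apparent: near edge in b at crop y=452
Rt=Ro.from_rotvec(b["ori"]).as_matrix()
for dy in(0,-.001,-.002,-.003):print(dy,(proj(b,b["ee"]+Rt@np.array([0,dy-.00625,.029]))[0]-[277,110])*4, (proj(b,b["ee"]+Rt@np.array([-.00625,dy-.00625,.029]))[0]-[277,110])*4)
E
```

```text
[ 0.52777355 -0.06586464  0.09647402] [ 0.53020815 -0.09075162  0.09489475]
[[ 0.5276 -0.0638  0.104 ]
 [ 0.5299 -0.0876  0.104 ]] -84.54806501872493 0.02386925399261901
[[ 0.5275 -0.0639  0.104 ]
 [ 0.5299 -0.0874  0.104 ]] -84.28576295541342 0.023647753744730167
[array([ 0.5087652 , -0.02809378,  0.104     ]), array([ 0.51810842, -0.1265934 ,  0.104     ])] -84.58140062963034
[array([ 0.53805386, -0.02592945,  0.104     ]), array([ 0.54863731, -0.12372769,  0.104     ])] -83.8236450776235
marks [array([ 0.4610128 , -0.04642945,  0.105     ]), array([ 0.58920535, -0.03356755,  0.105     ])] 5.72946640953791
s1 [array([ 0.52489455, -0.03835329,  0.127     ]), array([ 0.52512266, -0.03996445,  0.127     ])]
0 [150.75025976 464.68927632] [111.60159691 464.64515224]
-0.001 [150.74379151 458.94617489] [111.52691714 458.90206822]
-0.002 [150.73730067 453.18302493] [111.45197668 453.13893607]
-0.003 [150.73078714 447.39972129] [111.37677415 447.35565062]
```

```bash
python3 - <<'E'
from h import *
yaw=np.radians(5.6);o=down(yaw)
tx=np.array([np.cos(yaw),np.sin(yaw)]);ty=np.array([np.sin(yaw),-np.cos(yaw)])
c=np.array([.52738,-.08574])+.0008*tx+.0035*ty
print(servo_line([*c,.143],o,vel=.08,threshold=8));pause(.25)
p=capture("wrist");save(p,"g_w",(267,120,367,270),4);st=read_state();print(c,st["ee_pos"],st["time_s"],st["force"])
np.savez("g.npz",**{k:p[k] for k in("intrinsics","R","t","image")},ee=st["ee_pos"],ori=st["orientation"])
E
```

```text
False
[ 0.52851772 -0.08914523] [ 0.52864901 -0.08905857  0.14327231] 11.7833 [ 0.6681629  -0.05684827 -0.19813102]
```

View pics/g_w.png

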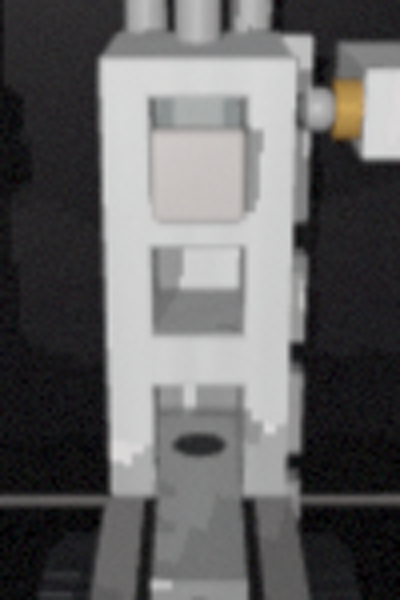

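```bash
python3 - <<'E'
from h import *
z=np.load("g.npz");p={k:z[k] for k in z};p["image"]=cv2.convertScaleAbs(p["image"],alpha=1.6,beta=-20)
save(p,"g_z",(297,205,337,250),14)
E
```

```text
(no output)
```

View pics/g_z.png

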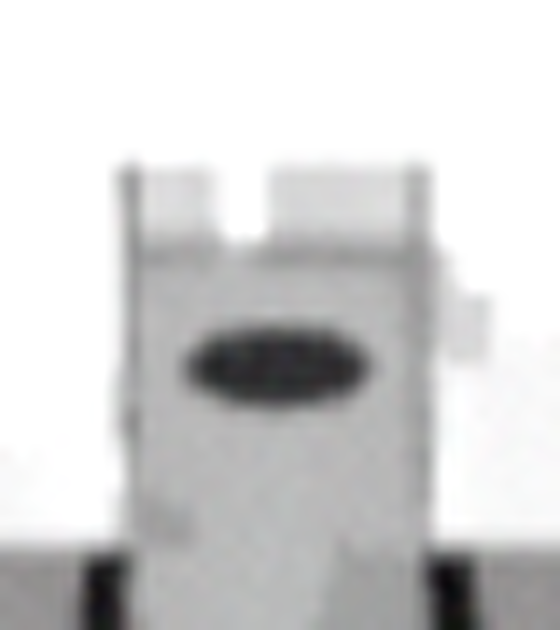

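```bash
python3 - <<'E'
from h import *
yaw=np.radians(5.6);o=down(yaw)
tx=np.array([np.cos(yaw),np.sin(yaw)]);ty=np.array([np.sin(yaw),-np.cos(yaw)])
c=np.array([.52851772,-.08914523])+.0022*ty
print(servo_line([*c,.1355],o,vel=.05,threshold=6));pause(.2)
p=capture("wrist");save(p,"g2_w",(267,120,367,270),4);st=read_state();print(c,st["ee_pos"],st["time_s"],st["force"])
p["image"]=cv2.convertScaleAbs(p["image"],alpha=1.6,beta=-20)
save(p,"g2_z",(297,190,337,235),14)
E
```

```text
False
[ 0.5287324  -0.09133473] [ 0.52876629 -0.09131899  0.13556737] 12.3417 [-0.5350238   0.05767109 -0.37918121]
```

View pics/g2_z.png

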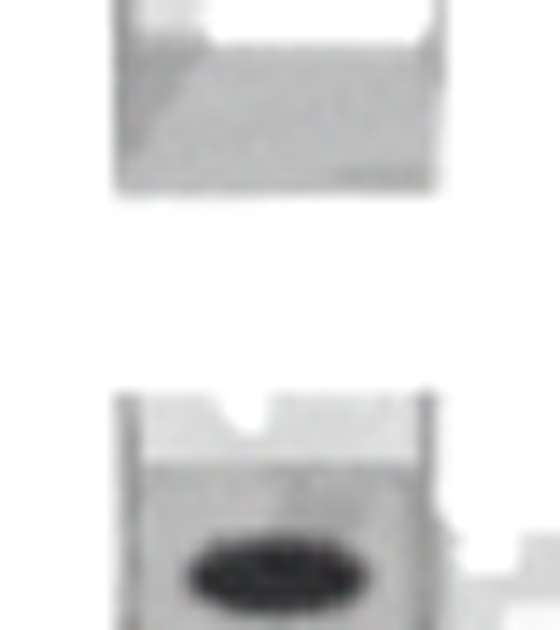

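View pics/g2_w.png

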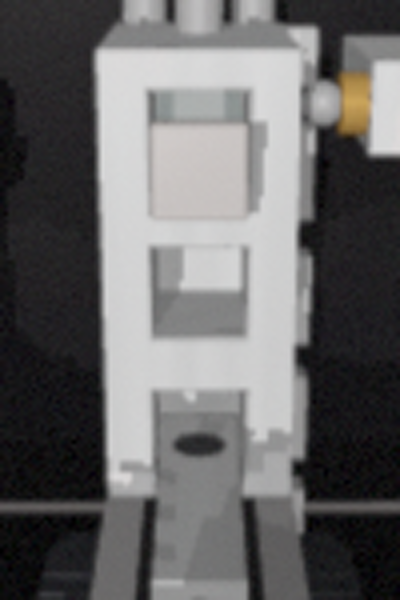

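The foot sits centred left–right in slot 3 (slot 120–435, frame 140–420 in the zoom), and projecting it down puts its near edge about 1.3 mm inside the slot edge. Inserting.

```bash
python3 - <<'E'
from h import *
yaw=np.radians(5.6);o=down(yaw);c=np.array([.5287324,-.09133473])
h=servo_line([*c,.120],o,vel=.04,threshold=8);st=read_state();print(h,st["ee_pos"],st["force"])
if not h:
    h=servo_line([*c,.1055],o,vel=.04,threshold=8);pause(.1);st=read_state();print(h,st["ee_pos"],st["force"],st["ft_torque"],st["time_s"],st["grip_width"])
E
```

```text
False [ 0.52847378 -0.09118132  0.11968592] [-0.05545803  1.20934035 -2.06302796]
True [ 0.52917191 -0.09109235  0.10697331] [-1.26220666  1.36845835 13.69774594] [0.29206708 0.54003935 0.04865114] 13.3417 0.011515105631434245
```

Contact at TCP z 0.107, exactly the fully-down height. Releasing and checking.

```bash
python3 - <<'E'
from h import *
yaw=np.radians(5.6);o=down(yaw);c=np.array([.5287324,-.09133473])
open_gripper();st=read_state();print(st["grip_width"],st["force"])
servo_line([*c,.20],o,vel=.2);pause(.15)
p=capture("wrist");save(p,"h_w",(240,60,400,260),4 if 0 else 3);st=read_state();print(st["time_s"],st["ee_pos"],st["force"])
np.savez("hh.npz",**{k:p[k] for k in("intrinsics","R","t","image")},ee=st["ee_pos"],ori=st["orientation"])
E
```

```text
0.08549183763293311 [-0.64766433  0.14861479 -0.43854211]
14.8667 [ 0.52831397 -0.09133193  0.19921644] [-0.16537694  0.68973608  0.10671472]
```

View pics/h_w.png

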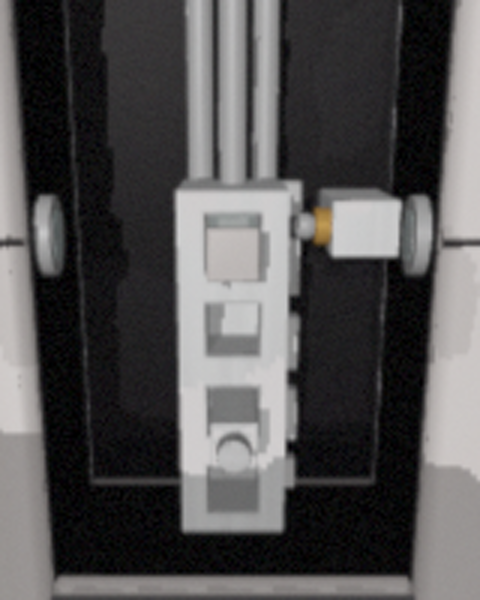

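Frame A stands in slot 3 (stub at crop (234,450)), and slot 1 lies level with the beam marks, so the carrier is in notch 1. Now the second filter, with the same grasp offset plus 52 mm along the row.

```bash
python3 - <<'E'
from h import *
yaw=np.radians(98.8);o=down(yaw);f=(.5224,.3604)
servo_line([.527,-.05,.23],vel=.3)
move_pose([*f,.15],o);pause(.1)
p=capture("wrist");save(p,"i_w",(240,60,400,260),3)
servo_line([*f,.085],o,vel=.2)
hit=servo_line([*f,.037],o,vel=.08,threshold=8);st=read_state();print("hit",hit,st["ee_pos"],st["force"])
if not hit:
    close_gripper(40);st=read_state();print(st["grip_width"],st["force"])
    servo_line([*f,.12],o,vel=.12);pause(.1)
    st=read_state();print(st["grip_width"],st["force"],st["time_s"],st["ee_pos"])
    p=capture("wrist");save(p,"i_w2",(216,140,416,310),4)
E
```

```text
hit False [0.52251297 0.36048739 0.03710277] [-0.44139959 -0.21507115  0.78497277]
0.0113140909869816 [-0.61448921  0.43590722  3.2932899 ]
0.011442314053977404 [-0.11702233  0.32911985  0.74327535] 19.7 [0.52198578 0.3601271  0.11903695]
```

View pics/i_w2.png

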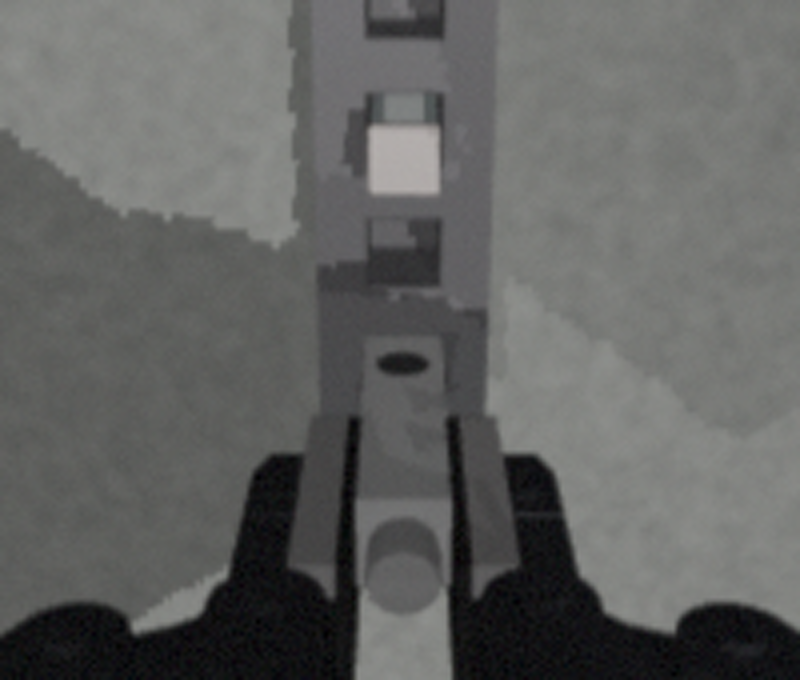

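Frame B is held with the same in-hand position (stub row 286 vs 286.3 before) and cell A undisturbed. Carrying it to slot 2.

```bash
python3 - <<'E'
from h import *
yaw=np.radians(5.6);o=down(yaw)
ty=np.array([np.sin(yaw),-np.cos(yaw)])
c=np.array([.5287324,-.09133473])-.024*ty
servo_line([.51,.34,.24],vel=.3)
move_pose([*c,.22],o)
print(servo_line([*c,.1355],o,vel=.12,threshold=6));pause(.25)
p=capture("wrist");save(p,"j_w",(267,120,367,270),4);st=read_state();print(c,st["ee_pos"],st["time_s"],st["force"])
p["image"]=cv2.convertScaleAbs(p["image"],alpha=1.6,beta=-20)
save(p,"j_z",(297,190,337,235),14)
E
```

```text
False
[ 0.52639041 -0.06744927] [ 0.52657578 -0.06739076  0.13587997] 22.975 [ 0.45479588  0.56209885 -0.39778563]
```

View pics/j_w.png

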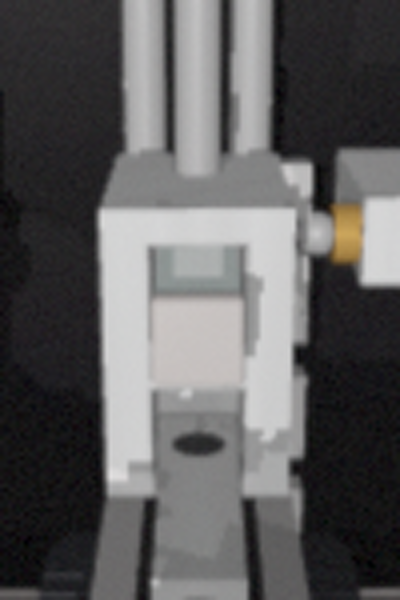

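View pics/j_z.png

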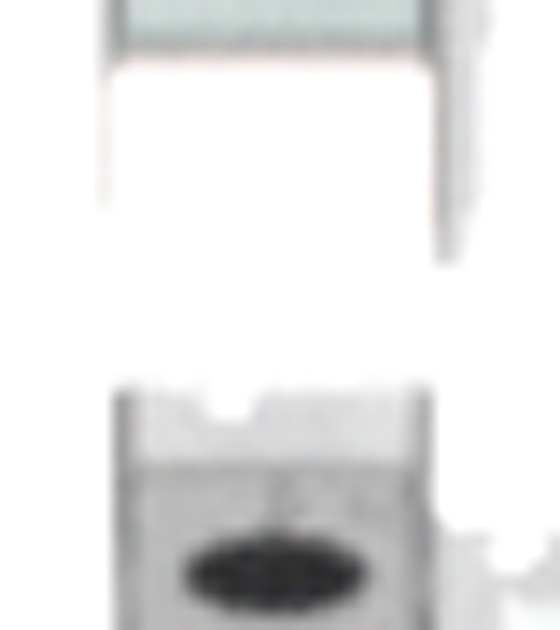

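Same picture as the good slot-3 insertion: slot edge at 390, foot edge at 465. Frame spans 130–420 in slot 118–430. Inserting.

```bash
python3 - <<'E'
from h import *
yaw=np.radians(5.6);o=down(yaw);c=np.array([.5263904,-.0674493])
h=servo_line([*c,.120],o,vel=.04,threshold=8);st=read_state();print(h,st["ee_pos"],st["force"])
if not h:
    h=servo_line([*c,.1055],o,vel=.04,threshold=8);pause(.1);st=read_state();print(h,st["ee_pos"],st["force"],st["time_s"],st["grip_width"])
    if h and st["ee_pos"][2]<.109:
        open_gripper();print(read_state()["force"])
        servo_line([*c,.20],o,vel=.2);pause(.2)
        p=capture("wrist");save(p,"k_w",(220,60,420,260),3);st=read_state();print(st["time_s"],st["ee_pos"])
        np.savez("k.npz",**{k:p[k] for k in("intrinsics","R","t","image")},ee=st["ee_pos"],ori=st["orientation"])
E
```

```text
False [ 0.52613278 -0.06736759  0.119704  ] [-0.83493209  0.83335634 -0.83905789]
True [ 0.52678274 -0.06728035  0.1069382 ] [-1.7107194   0.25480021 14.30886152] 23.975 0.011418022525334437
[0.35771432 0.44808603 0.30688204]
25.55 [ 0.52602676 -0.06751668  0.19928776]
```

View pics/k_w.png

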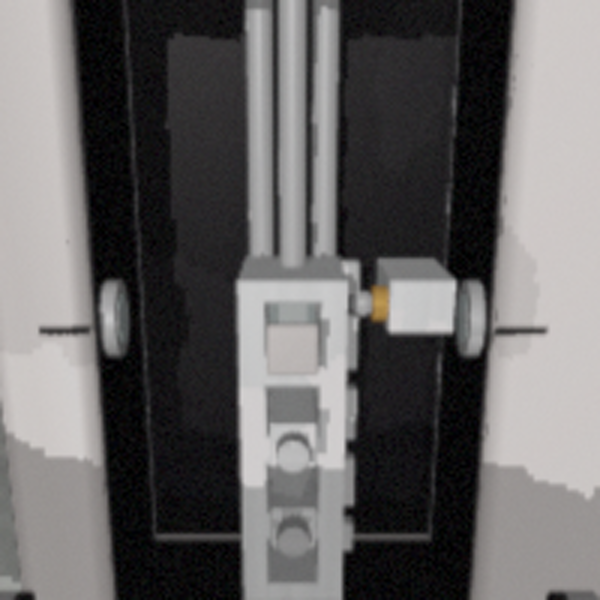

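Both frames are standing in slots 2 and 3, stubs at crop (295,450) and (293,533). Slot 1 is level with the beam marks (row ~329), so the carrier is at 0.010. Next, look at the knob.

```bash
python3 - <<'E'
from h import *
yaw=np.radians(5.6);o=down(yaw)
servo_line([.522,-.02,.22],o,vel=.3)
for i,(y,z) in enumerate(((.10,.15),(.14,.15))):
    servo_line([.5078-.0976*(y-.122),y,z],o,vel=.2);pause(.2)
    p=capture("wrist");save(p,f"l_w{i}");st=read_state();print(st["ee_pos"],st["time_s"])
    np.savez(f"l{i}.npz",**{k:p[k] for k in("intrinsics","R","t","image")},ee=st["ee_pos"],ori=st["orientation"])
    print([(np.round(d["rect"],1),round(d["score"],2)) for d in spot_in(p,"pull_knob")][:3])
E
```

```text
[0.51026883 0.09925795 0.1504469 ] 26.975
[(array([302.4, 164.1, 329. , 200.4]), 0.65)]
[0.50616133 0.13929361 0.15008187] 27.625
[(array([302.9, 211.7, 330.9, 247.3]), 0.74), (array([305.7, 211.8, 328.8, 358.7]), 0.49)]
```

View pics/l_w0.png

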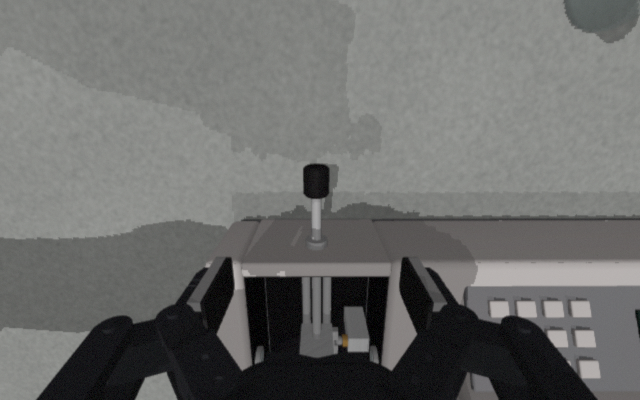

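View pics/l_w1.png

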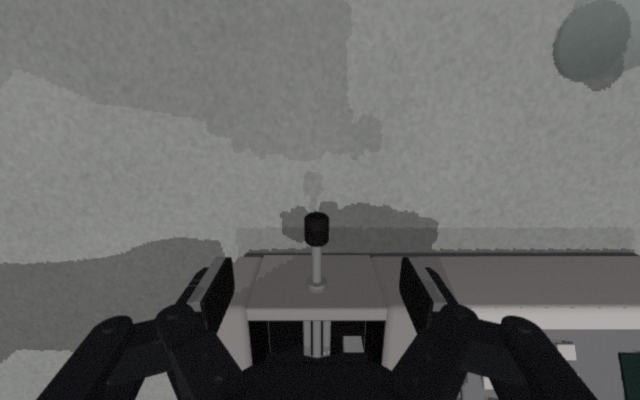

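The knob shows at (316,182) in the first view and (316.5,229.5) in the second. I'll triangulate.

```bash
python3 - <<'E'
from h import *
L=lambda i:{k:v for k,v in np.load(f"l{i}.npz").items()}
a,b=L(0),L(1)
save(a,"l_z0",(286,150,346,260),4);save(b,"l_z1",(286,200,346,310),4)
X=tri([(a,(316,182)),(b,(316.8,229.5))]);print(X,proj(a,X),proj(b,X))
print(onz(a,(316,181),.076),onz(b,(316.8,228.5),.076))
x,y=cv2.imread("pics/l_z0.png"),cv2.imread("pics/l_z1.png");cv2.imwrite("pics/l_zz.png",np.hstack([x,y]))
E
```

```text
[0.50908851 0.12084428 0.07269094] [[316.20776538 181.997186  ]] [[316.60319704 229.5025269 ]]
[0.50876602 0.12254234 0.076     ] [0.50901044 0.12327899 0.076     ]
```

View pics/l_zz.png

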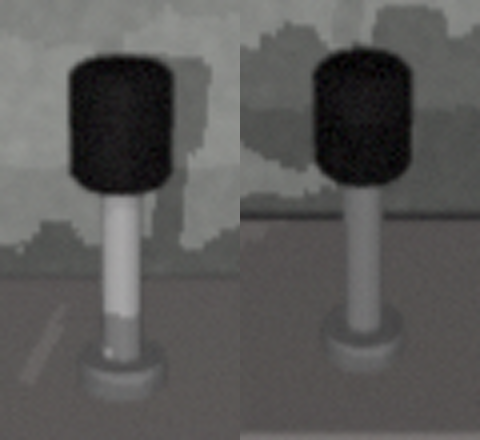

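```bash
python3 - <<'E'
from h import *
yaw=np.radians(5.6);o=down(yaw);ty=np.array([np.sin(yaw),-np.cos(yaw)])
k=np.array([.5083,.1217])
servo_line([*k,.11],o,vel=.15)
h=servo_line([*k,.057],o,vel=.08,threshold=8);st=read_state();print(h,st["ee_pos"],st["force"])
if not h:
    close_gripper(70);pause(.2);st=read_state();print(st["grip_width"],st["ee_pos"],st["force"],st["ft_torque"],st["time_s"])
    for d in (.004,.010,.016,.020,.022,.024):
        servo_line([*(k-d*ty),.057],o,vel=.03);pause(.1);st=read_state()
        print(d,((st["ee_pos"][:2]-k)@-ty).round(4),"F out",(st["force"][:2]@-ty).round(2),st["force"].round(1),round(st["time_s"],2))
    p=capture("wrist");save(p,"m_w")
    q=capture("top");save(q,"m_t",(300,160,440,260),5);q=capture("scene");save(q,"m_s",(180,150,340,260),5)
E
```

```text
False [0.50852647 0.12168862 0.05728666] [ 0.87276064 -0.4721213  -0.1426643 ]
0.01799869740628201 [0.50795035 0.12174144 0.05709579] [-4.20039568 -0.18349672  5.90881945] [0.03998095 0.69106169 0.03218056] 29.7583
0.004 0.0043 F out 1.16 [-3.8  0.8  5.6] 30.14
0.01 0.0104 F out 2.37 [-4.1  2.   5.3] 30.59
0.016 0.0163 F out 1.92 [-4.1  1.5  5.9] 31.04
0.02 0.0203 F out 2.27 [-4.2  1.9  6.3] 31.43
0.022 0.0227 F out 4.51 [-4.5  4.1  6. ] 31.77
0.024 0.0242 F out 1.53 [-3.8  1.2  6.1] 32.12
```

View pics/m_w.png

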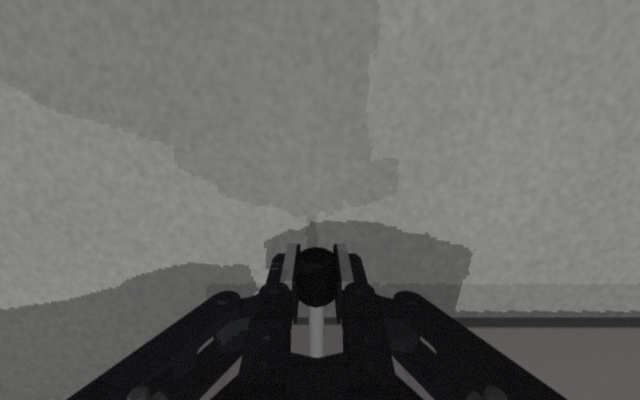

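View pics/m_s.png

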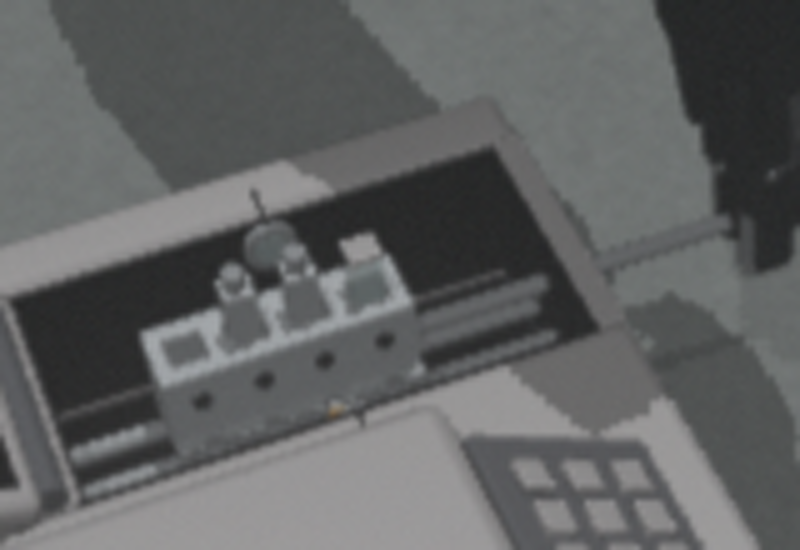

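View pics/m_t.png

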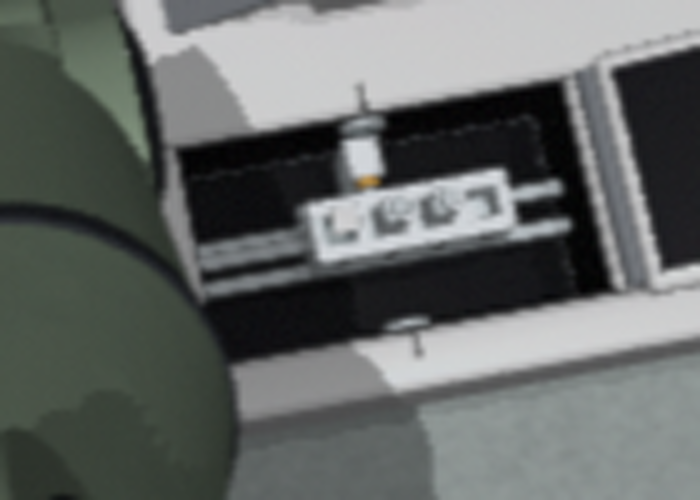

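The carrier moved out with low forces (peak 4.5 N, dropping to 1.5 N). In the scene crop, slot 2 with its frame now stands at (303,300), where slot 1 was on the beam line. To make sure it is centred, I'll release briefly so the spring ball seats it, then regrip.

```bash
python3 - <<'E'
from h import *
yaw=np.radians(5.6);o=down(yaw);ty=np.array([np.sin(yaw),-np.cos(yaw)])
k=np.array([.5083,.1217])-.024*ty
s0=capture("scene")
open_gripper();pause(.4);p=capture("wrist");save(p,"n_w");st=read_state();print(st["ee_pos"],st["force"])
s1=capture("scene");save(s1,"n_s",(180,150,340,260),5)
d=cv2.phaseCorrelate(s0["image"][185:240,200:290].mean(2).astype(float)*1.0,s1["image"][185:240,200:290].mean(2).astype(float));print("shift",d)
np.savez("n.npz",**{k_:p[k_] for k_ in("intrinsics","R","t","image")},ee=st["ee_pos"])
print(st["time_s"])
E
```

```text
[0.50596499 0.14558056 0.05699768] [-0.21825328 -0.17142728  0.85551051]
shift ((-0.03499531723188909, 0.021159171260372034), 0.9896419083794051)
33.4417
```

View pics/n_w.png

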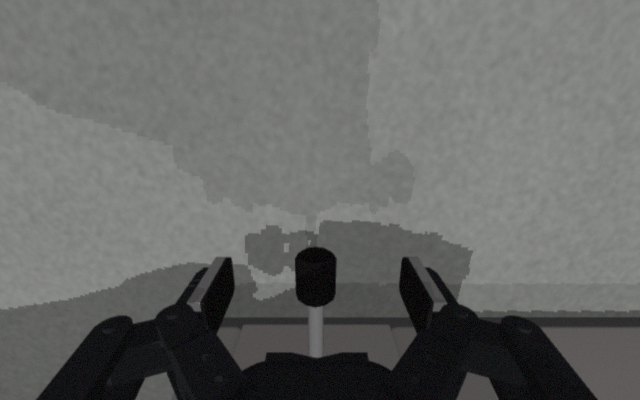

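View pics/n_s.png

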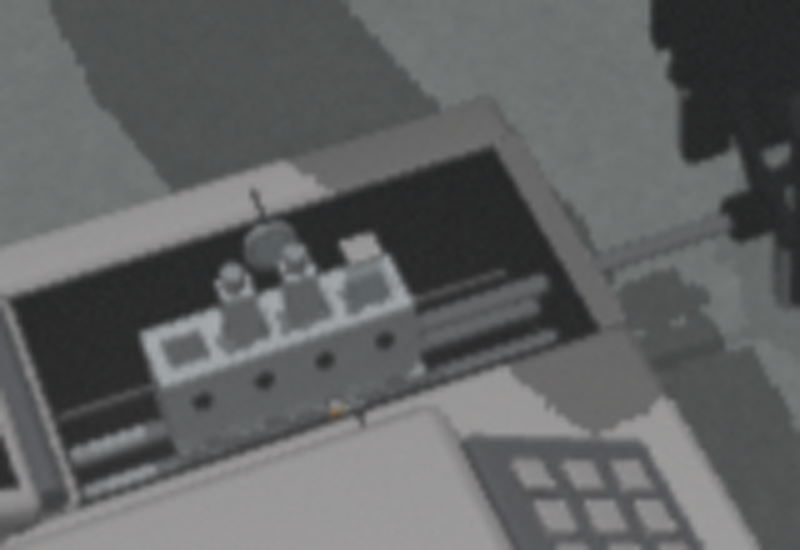

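On release the carrier moved by only 0.04 px, so it was already seated in the notch. Slot 2's side port is at (325,360), the same pixel as slot 1's port when it was in notch 1. Regripping and finishing.

```bash
python3 - <<'E'
from h import *
yaw=np.radians(5.6);o=down(yaw)
s0=capture("scene")
st=read_state();servo_line([st["ee_pos"][0]-.0005,.1456,.057],o,vel=.02)
close_gripper(70);pause(.5);st=read_state();print(st["grip_width"],st["ee_pos"],st["force"],st["time_s"])
s1=capture("scene");save(s1,"o_s",(180,150,340,260),5)
d=cv2.phaseCorrelate(s0["image"][185:240,200:290].mean(2).astype(float),s1["image"][185:240,200:290].mean(2).astype(float));print("shift",d)
p=capture("wrist");save(p,"o_w",(200,150,440,400),3)
save(s1,"o_full")
E
```

```text
0.017969367093885857 [0.50548306 0.14561203 0.05703328] [-0.59543332 -0.63063652  3.46700041] 34.925
shift ((0.02364085373245217, -0.013054349320167802), 0.9887253304100531)
```

View pics/o_w.png

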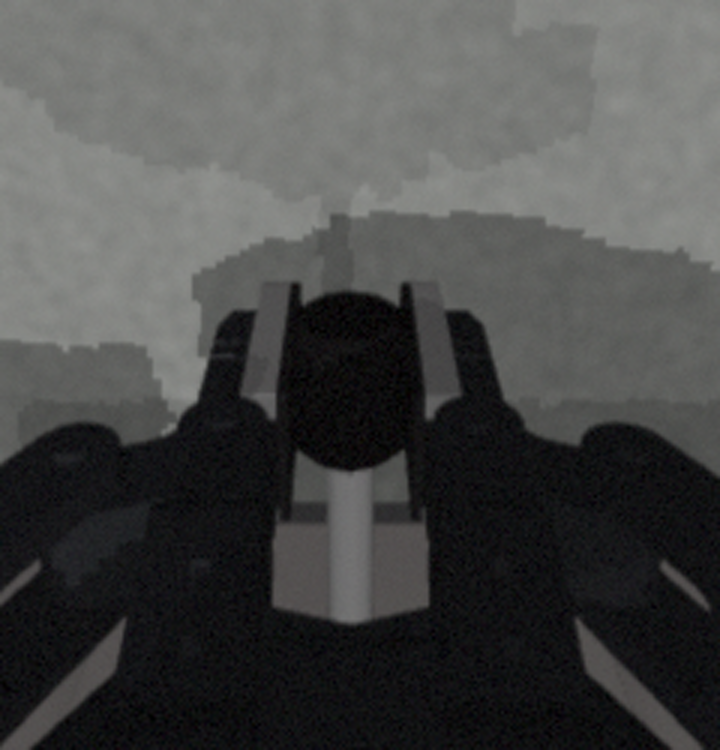

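View pics/o_full.png

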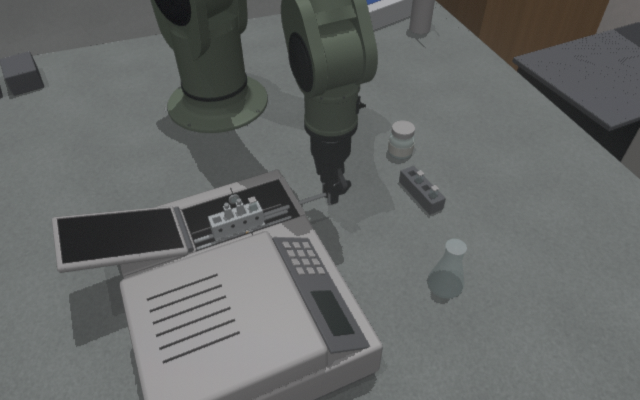

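The knob is centred between the pads, the carrier is unmoved, forces are under 4 N, and the cells, flask and jar are in place. Handing in.

```bash
python3 -c "
from bench import *
print(finish_job(),read_state()['time_s'])"
```

```text
the job is handed in; nothing more can be done
the job is handed in; nothing more can be done
```

I put both filter frames in the carrier, stubs up: one in slot 3, then one in slot 2. I drew the carrier out 24 mm from notch 1 to notch 2 and handed the job in at about 35 s, still gripping the knob.

**Frames:** both went down until they stopped, with the tool at 0.107 m, which is the height for fully seated.

**Notch:** when I let go of the knob for a moment, the carrier moved only about 0.04 px, so it was already seated. Slot 2's side port shows at the same pixel that slot 1's did in notch 1. Regripping did not shift it.

**Forces and bystanders:** the steady force in the final grip is under 4 N. In the last scene picture the lidded cells, flask and jar look undisturbed.

**Disagreements:**
- Camera heights were off by about 3 to 9 mm: stub tops read 62–66 mm against 58, slot mouths 95–96 mm against 104, and the knob 73 mm against 76. I used the stated heights, lined each frame up with its slot in the picture, and confirmed depth by contact.
- The gripper reads 18 mm on the 20 mm knob. It read about 1 mm low on the frames as well.

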